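# Open the label printer for a new roll

### The job

The label printer for the frit jars has run out and needs a new roll: press the wide release tab on its front deck so that the sprung cover jumps up, let go of the tab, then push the cover up and back with the fingertips until it is fully open and stays there by itself. Swing the cover, do not throw it open, and do not press the small round feed key beside the tab. Do not pick up, push away or knock over anything: the used-up roll stays in the printer, and the new roll, jars, jar lid, glass cutter and glass strips stay where they are.

Things in the scene. Friction and masses are not known exactly. Their poses are not given: they have to be found in the camera images.
- printer: desktop label printer, fixed: grey tub 224 deep (x) by 180 wide (y), 95 mm high, with a dark domed cover, 144 mm high in all. Origin: centre of its footprint at table height; -x is its front, with the deck (x = -112 to -66 mm, 87 to 95 mm high); z up. In its frame, mm: tab centre (-88, 0), feed key (-88, -56), hinge axis x = 90, z = 98.
- release_tab (a joint): travel of the release tab in m: 0 = up, 0.006 = fully down. It goes straight down against a spring (about 2.5 N to start, 5 to 6 N at the bottom, then a hard stop) and comes back by itself. From about 4 mm the latch lets the cover go.
- tab_top (a point): centre of the top of the release tab, a black thumb pad 22 mm (printer x) by 40 mm (printer y), 103 mm above the table when up, 9 mm proud of the deck, in the middle of the deck in front of the cover.
- feed_key_top (a point): centre of the top of the feed key, a round black button of 14 mm diameter, 5 mm proud of the deck, 56 mm to the -y side of the tab. Not to be pressed.
- feed_key (a joint): travel of the feed key in m: 0 = up, 0.0025 = fully pressed.
- cover (a joint): cover angle, rad: 0 = shut and latched; unlatched, springs lift it to about 0.5 and hold it there; 1.75 = fully open at its stop. Pushed on from 0.5, it falls back to 0.5 if let go before about 1.2; past about 1.3 it sinks open by its own weight, slowly (damped), and stays. It weighs 150 g: about 1 N at its lip moves it.
- cover_hinge (a point): middle of the cover's hinge axis, at the back of the printer, 98 mm above the table; the axis runs along the printer's y.
- cover_lip (a point): middle of the front edge of the cover's pull lip (3 mm thick, 90 mm wide), 158 mm from the hinge axis, moving with the cover; shut, it is 98 mm above the table and 20 mm behind the tab's middle. The cover is a hollow dome 4 mm thick, up to 46 mm above the plane of hinge and lip. 8 mm behind the lip's edge a 30 mm wide steel catch hangs 18 mm down in the middle.
- old_roll_center (a point): centre of the used-up roll lying loose in the printer under the cover, 45 mm diameter, 100 mm long along the printer's y.
- new_roll_center (a point): centre of the new roll of labels standing on end beside the printer, 76 mm diameter, 102 mm high.
- tall_jar_center (a point): centre of a closed frit jar, 68 mm diameter, 118 mm high, beside the printer.
- mid_jar_center (a point): centre of a closed frit jar, 62 mm diameter, 90 mm high, beside the printer.
- small_jar_center (a point): centre of a closed frit jar, 52 mm diameter, 74 mm high, beside the printer.
- jar_lid_center (a point): centre of a loose jar lid lying in front of the printer, 72 mm diameter, 14 mm high.
- glass_cutter_center (a point): centre of a pencil-shaped glass cutter lying in front of the printer, 135 mm long, 14 mm thick.
- glass_strips_center (a point): centre of a stack of three cut glass strips, 150 by 30 by 18 mm, lying to the side.

How it is judged (in metres and radians):
On the way, in this order (a step that is already met when the one before it is completed fails the run):
1. the release tab is pressed down (value of joint release_tab above 0.003 m).
2. the cover has sprung up and the tab is let go (value of joint cover above 0.35 rad and value of joint release_tab below 0.0015 m), for 0.1 s.
At the end, for the whole second after the job is handed in: The cover stands open at 1.65 rad or more (its stop is at 1.75) and at rest, the release tab is up again (less than 1.5 mm down), and the rolls, jars, jar lid, cutter and glass strips are within 20 mm of where they started (value of joint cover above 1.65 rad and velocity of joint cover between -0.1 and 0.1 rad/s and value of joint release_tab below 0.0015 m and distance of each of old_roll_center, new_roll_center, tall_jar_center, mid_jar_center, small_jar_center, jar_lid_center, glass_cutter_center, glass_strips_center from where it was at the start of the episode below 0.02 m); the robot touches nothing.
It fails at once if the feed key was pressed (more than 1.5 mm) (value of joint feed_key above 0.0015 m).
It fails at once if the cover was thrown open (faster than 4 rad/s beyond 0.8 rad) (value of joint cover above 0.8 rad and velocity of joint cover above 4 rad/s).
It fails at once if the used-up roll, the new roll or a jar was moved (more than 20 mm) or lifted (distance of any of old_roll_center, new_roll_center, tall_jar_center, mid_jar_center, small_jar_center from where it was at the start of the episode above 0.02 m).
It fails at once if the jar lid, the glass cutter or the glass strips were moved (more than 20 mm) or lifted (distance of any of jar_lid_center, glass_cutter_center, glass_strips_center from where it was at the start of the episode above 0.02 m).
It also fails if it takes over 48 s, if anything falls off the work surface, if the arm or the gripper's body presses on something with over 40 N, if the wrist force passes 120 N, or if a joint passes its speed limit or range.

### The arm

A 6-joint arm with a two-finger parallel gripper is mounted at the origin on the work surface. World frame = base frame: x ahead of the robot, y to its left, z up, the work surface at z = 0. Lengths are in mm, angles in rad, forces in N, time in s.
With the tool pointing down it reaches from about 275 to 1000 mm from the base axis. Payload 8.4 kg.
Tool frame: the origin (TCP) lies midway between the tips of the shut fingers; the grasp point (between the pads) lies 19 mm behind it (r.grip_point_offset is the distance from the TCP to the grasp point, in mm); z points along the fingers, y is the line along which they close (so a half turn about z gives the same grasp; the last joint's range is limited). The gripper opens to 85 mm and grips with 20 to 120 N. Pads are 22 mm wide; open, the fingers measure 114 mm over their backs; the gripper's body (76 mm by 85 mm) begins 54 mm behind the grasp point. The pads swing forward as they close: fully open they stand 13 mm farther back than shut.
Start: joints at [1.323, 0.353, 1.633, -0, 1.155, -0.002], TCP at [152.081, 606.217, 231.281] pointing down, gripper open.
Joint ranges: [-2.63, 2.63], [-0.92, 2.1], [0.06, 2.66], [-1.3, 4.44], [0, 2.69], [-3.02, 3.02]. Speed limits (rad/s): [2.22, 2.22, 2.79, 3.14, 3.14, 3.14].

### API

Orientations are given as [roll, pitch, yaw] about the fixed x, y, z axes, in that order (R = Rz(yaw) Ry(pitch) Rx(roll)).
In Python, from rig import r gives the robot as it stands. The module is installed in compiled form; this text tells all that it offers.
- The arm moves only by the shell command python3 -m creep 'ROWS' [FORCE]. ROWS is text: rows parted by semicolons, each of 7 numbers parted by spaces: the turn, a rotation vector about the tool's x, y, z in degrees, then the shift along the tool's x, y, z in m, then the closure in counts, from 0 (fully open) to 255 (shut). A call has 1 to 8 rows; each row is the pose to reach, as a shift and turn from the pose commanded when the call began, along the tool's axes at that moment; what a row does not reach only later rows make up. A row lasts 1/8 s, in which the tool goes at most 62.5 mm and 10.7 degrees, less where a joint would pass 70% of its speed; a pose out of reach is approached as far as the arm can. A call with a gripper value outside its range is refused whole. The fingers move at their own pace and stop on an object; FORCE is the grip in N (left out, the last holds). Time passes only in rows, so rows that repeat a pose let the fingers close. It gives the time, the measured TCP pose, the force, the opening and the grip force at its end, in the units of the state.
- r.sense(): the state, without advancing time (a new reading comes with each control period).
- r.grab_frame(name): name is "scene" or "side" or "wrist"; returns a dict with "img" (400x640x3 uint8, red, green, blue), "range_z" (400x640 float32, mm along the optical axis (not along the pixel's ray), 0 where there is no reading), "K" (3x3 intrinsics, pixels), "world_from_camera" (4x4, takes a point from camera to world coordinates). Camera axes: x right, y up, looking along -z (the intrinsics and any distortion apply to the point x, -y, -z); pixel columns grow to the right and rows downward; lengths in mm; the calibration is good to about 2 mm. A picture is of the moment at which its call begins.
- r.sign_off(): hands the job in; it is judged then, once.
The state is a dict: "clock": time; "qpos": joint angles; "qvel": joint speeds; "joint_efforts": joint torques, N m; "eef_pos": TCP position; "tcp_rot": TCP orientation; "contact_force": force on the tool from outside, world axes, zero at the start; "wrist_torque": the same for the moment, N m; "opening": opening from 0.0 (shut) to 1.0 (fully open); "grasp_force": force on a finger pad.
Only numpy, scipy, OpenCV 4.12 (cv2) and the standard library are available. Lean on these libraries where they do the work, as an engineer would, in place of code of your own. Each camera call takes 0.05 s, during which the arm holds its last target. There are 200 camera calls.

## Working session

There is one attempt and no reset: what is moved stays moved. The work goes in short steps, Python scripts to look and compute and a shell command to move; the robot and the scene stay as the last step left them, time stands still between calls to the robot, and variables do not carry over. Pictures are saved under pics/ and viewed, at most 10 in all, crops included, and the job is handed in when it is done.

```bash
mkdir -p pics; cat > h.py <<'E'
from rig import r
import numpy as np, cv2
def cloud(f):
    K=f["K"];d=f["range_z"];v,u=np.mgrid[0:d.shape[0],0:d.shape[1]]
    x=(u-K[0,2])/K[0,0]*d;y=(v-K[1,2])/K[1,1]*d
    T=f["world_from_camera"];p=np.stack([x,-y,-d],-1)@T[:3,:3].T+T[:3,3]
    p[d<=0]=np.nan;return p
def save(f,n): cv2.imwrite(f"pics/{n}.png",f["img"][:,:,::-1])
E
python3 - <<'E'
from h import *
ims=[]
for n in("scene","side"):
    f=r.grab_frame(n);save(f,n+"0");np.savez(n+"0.npz",p=cloud(f),img=f["img"])
    print(n,f["world_from_camera"].round(2).tolist())
print(r.sense())
E
```

```text
scene [[-0.23, -0.64, 0.74, 1188.45], [0.97, -0.14, 0.19, 234.28], [-0.02, 0.76, 0.65, 650.08], [0.0, 0.0, 0.0, 1.0]]
side [[0.86, 0.27, -0.44, 191.07], [-0.52, 0.45, -0.73, -501.82], [0.0, 0.85, 0.53, 528.01], [0.0, 0.0, 0.0, 1.0]]
{'clock': 0.1, 'qpos': array([ 1.32258563e+00,  3.53616889e-01,  1.63407032e+00, -1.93679172e-05,
        1.15520727e+00, -2.42789475e-03]), 'qvel': array([ 0.00043854, -0.00023582, -0.00078153,  0.00086167,  0.00241636,
        0.00142473]), 'joint_efforts': array([ 1.51064574e-03, -6.06360626e+01, -3.42820036e+01,  2.67054420e-04,
        3.78480079e-03,  4.52019393e-06]), 'eef_pos': array([151.98733274, 605.78603746, 230.60850814]), 'tcp_rot': array([-3.14029079e+00,  1.45483533e-05,  2.89581769e+00]), 'contact_force': array([0.29644261, 0.0437763 , 0.79534094]), 'wrist_torque': array([ 0.00040185,  0.02354038, -0.05279279]), 'grasp_force': 0.0, 'opening': 0.9977230367730353}
```

View pics/scene0.png

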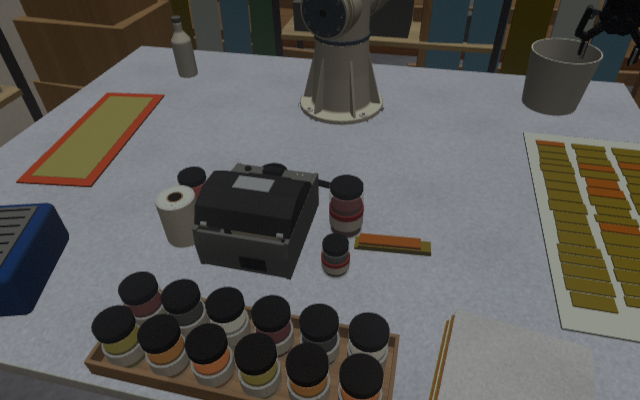

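View pics/side0.png

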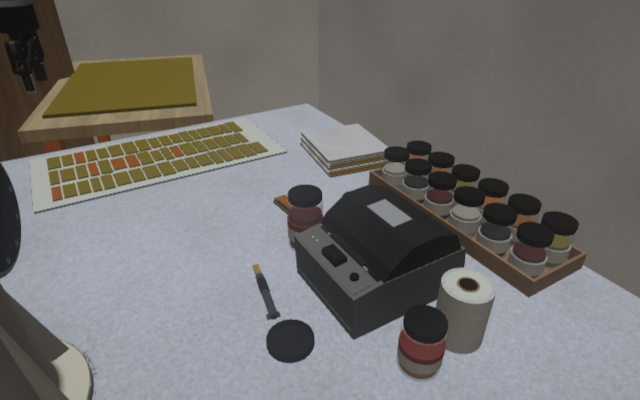

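The side picture shows the tab at (334,254) and the feed key at (354,277) on the deck facing the robot. The lid is at (290,340), the cutter at (265,290), the mid jar at (421,340), the new roll at (465,310) and the tall jar at (305,215).

```bash
python3 - <<'E'
from h import *
s=np.load("side0.npz");p=s["p"];c=np.load("scene0.npz")["p"]
for n,(u,v) in dict(tab=(334,254),key=(354,276),deck=(343,266),lid=(290,340),cut=(265,290)).items():
    print(n,np.nanmedian(p[v-2:v+3,u-2:u+3].reshape(-1,3),0).round(1))
# tab / key tops: height masks in deck region
reg=np.zeros(p.shape[:2],bool);reg[225:300,295:385]=1
m=reg&(abs(p[...,2]-103)<3)
n,l,st,ce=cv2.connectedComponentsWithStats(m.astype(np.uint8))
for i in range(1,n):
    if st[i,4]>30: q=p[l==i];print("z103",st[i],q.mean(0).round(1),q.min(0).round(),q.max(0).round())
q=np.vstack([p[150:330,290:470].reshape(-1,3),c[160:275,190:325].reshape(-1,3)])
q=q[(q[:,2]>60)&(q[:,2]<150)]
k=p[254,334];q=q[np.hypot(*(q-k)[:,:2].T)<260]
import sys
# occupancy picture, top down, 2 mm/px
x0,y0=k[0]-120,k[1]-200
im=np.zeros((220,260,3),np.uint8)
a=((q[:,:2]-[x0,y0])/2).astype(int);ok=(a>=0).all(1)&(a[:,0]<220)&(a[:,1]<260)
h=cv2.applyColorMap(np.clip((q[:,2]-60)*2.8,0,255).astype(np.uint8)[:,None],cv2.COLORMAP_JET)[:,0]
im[a[ok,0],a[ok,1]]=h[ok];print("origin",x0,y0)
cv2.imwrite("pics/top.png",cv2.resize(im,None,fx=2.5,fy=2.5,interpolation=0))
E
```

```text
tab [486.5 -51.8 102.1]
key [ 487.2 -105.2   97.4]
deck [489.7 -72.   91.7]
lid [386.9 -88.1   2.9]
cut [396.   20.9  12.4]
z103 [328 225  57  55 508] [518.1 -59.1 102.2] [ 506. -136.  100.] [525.  20. 106.]
z103 [323 244  24  18 231] [488.3 -48.9 101.9] [477. -69. 100.] [499. -28. 104.]
origin 366.451026756215 -251.45712477385416
```

View pics/top.png

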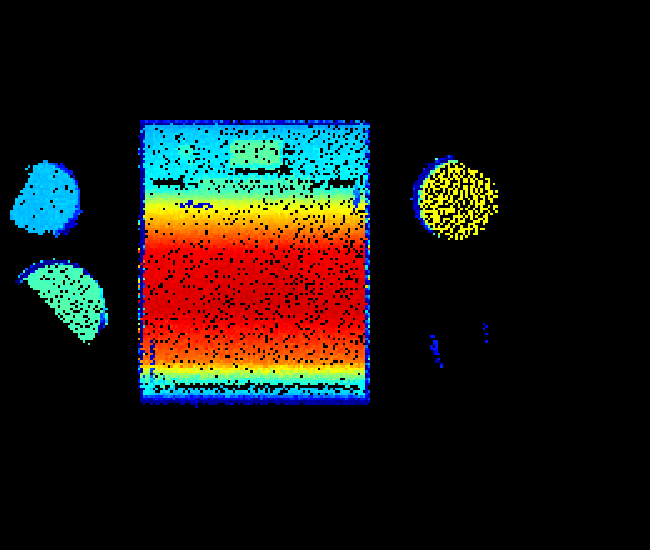

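The printer is square to the world with its centre near (576,-48) and the tab top at (488,-49,103), which matches the sizes given. I'll tilt the tool 45° forward so the hand stays clear of the rising cover.

```bash
cat >> h.py <<'E'
from scipy.spatial.transform import Rotation as Ro
def row(pos,tilt=45,s=None):
    s=s or r.sense();t=np.radians(tilt);A=Ro.from_euler("xyz",s["tcp_rot"])
    z=np.array([np.sin(t),0,-np.cos(t)]);y=np.array([0,1.,0]);B=Ro.from_matrix(np.c_[np.cross(y,z),y,z])
    print("rotvec",(A.inv()*B).as_rotvec(degrees=True).round(2),"shift",(A.inv().apply(np.array(pos)-s["eef_pos"])/1000).round(4))
E
python3 -c "
from h import *
row((450,-49,230))"
```

```text
rotvec [ -5.6  -44.78 -13.32] shift [-0.4484 -0.5626  0.0013]
```

```bash
python3 -m creep '-1 -8 -2.5 -0.037 -0.047 0 255;-2 -16 -5 -0.075 -0.094 0 255;-3 -24 -7 -0.112 -0.141 0 255;-4 -32 -9.5 -0.150 -0.188 0 255;-5 -40 -12 -0.187 -0.235 0 255;-5.6 -44.8 -13.3 -0.224 -0.281 0 255;-5.6 -44.8 -13.3 -0.250 -0.313 0 255;-5.6 -44.8 -13.3 -0.250 -0.313 0 255' 20; python3 -c "
from h import *
print(r.sense()['qpos']);row((450,-49,230))"
```

```text
clock: 1.1
eef_pos: [318.5, 238.7, 230.7]
tcp_rot: [3.141, 0.786, 3.138]
contact_force: [0.7, 1.0, -0.0]
opening: -0.004
grasp_force: 0.0
[ 1.25722323 -0.11222714  2.45140542 -1.08229223  0.86748169  0.45675527]
rotvec [-0.12  0.02 -0.13] shift [-0.0931 -0.2873  0.0941]
```

```bash
python3 -m creep '0 0 0 -0.013 -0.041 0.013 255;0 0 0 -0.027 -0.082 0.027 255;0 0 0 -0.040 -0.123 0.040 255;0 0 0 -0.053 -0.164 0.053 255;0 0 0 -0.066 -0.205 0.067 255;0 0 0 -0.080 -0.246 0.081 255;0 0 0 -0.093 -0.287 0.094 255;0 0 0 -0.093 -0.287 0.094 255'; python3 -c "
from h import *
print(r.sense()['qpos'])
f=r.grab_frame('wrist');save(f,'w1');row((490,-49,125))"
```

```text
clock: 2.1
eef_pos: [434.2, 3.9, 219.5]
tcp_rot: [-3.139, 0.773, 3.14]
contact_force: [0.3, 0.8, -0.2]
opening: 0.003
grasp_force: 0.0
[ 0.01981589 -0.21580392  2.55021648 -0.48539702  0.03874999 -1.07010255]
rotvec [-0.28 -0.61  0.22] shift [ 0.0282 -0.0515  0.1061]
```

The wrist joint sits at its limit with a 45° tilt, so I'll use 30°.

```bash
python3 -c "
from h import *
row((470,-49,180),30)"
```

```text
rotvec [-0.31 14.39  0.18] shift [ 0.004  -0.0518  0.0529]
```

View pics/w1.png

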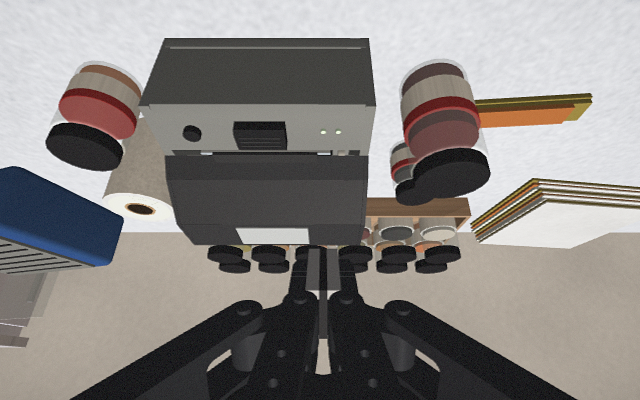

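The wrist picture shows the tab at (260,135), the feed key at (192,133) and the shut fingers at (320,270). The view is as expected.

```bash
python3 -m creep '0 5 0 0.001 -0.013 0.013 255;0 10 0 0.002 -0.026 0.026 255;0 14.4 0 0.004 -0.052 0.053 255;0 14.4 0 0.004 -0.052 0.053 255;0 14.4 0 0.004 -0.052 0.053 255;0 14.4 0 0.004 -0.052 0.053 255'; python3 -c "
from h import *
print(r.sense()['qpos']);row((490,-49,125),30)"
```

```text
clock: 2.9
eef_pos: [466.5, -46.5, 178.2]
tcp_rot: [-3.14, 0.52, 3.141]
contact_force: [-0.6, -0.6, -0.4]
opening: -0.001
grasp_force: 0.0
[-0.15778838 -0.02489482  2.36638255  0.2631965   0.29495438 -1.95941477]
rotvec [-0.14 -0.22 -0.05] shift [ 0.006  -0.0024  0.0578]
```

```bash
python3 -m creep '0 0 0 0.002 -0.001 0.020 255;0 0 0 0.004 -0.002 0.040 255;0 0 0 0.006 -0.002 0.058 255;0 0 0 0.006 -0.002 0.058 255;0 0 0 0.006 -0.002 0.058 255'; python3 -c "
from h import *
f=r.grab_frame('side');save(f,'s1');cv2.imwrite('pics/s1c.png',cv2.resize(f['img'][180:320,250:420,::-1],None,fx=4,fy=4))
row((490,-49,105),30)"
```

```text
clock: 3.52
eef_pos: [490.2, -48.7, 125.6]
tcp_rot: [-3.14, 0.521, 3.141]
contact_force: [0.4, 1.3, 0.5]
opening: -0.001
grasp_force: 0.0
rotvec [-0.14 -0.13 -0.02] shift [ 0.0108 -0.0001  0.0179]
```

View pics/s1c.png

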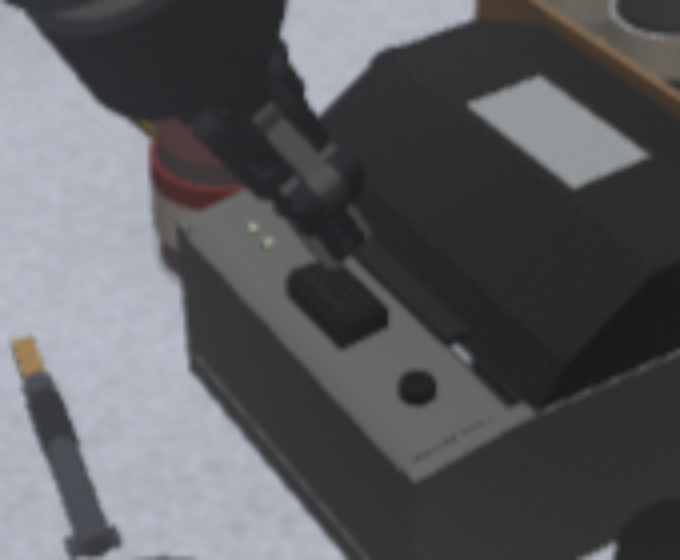

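The crop shows the fingertips at about (338,245), above the tab pad at (338,305) and clear of the key at (418,388). I'll press down in small steps.

```bash
python3 -m creep '0 0 0 0.004 0 0.007 255;0 0 0 0.0075 0 0.013 255;0 0 0 0.0085 0 0.0147 255;0 0 0 0.0095 0 0.0165 255;0 0 0 0.0095 0 0.0165 255'
```

```text
clock: 4.2
eef_pos: [490.7, -49.1, 106.8]
tcp_rot: [-3.14, 0.522, 3.14]
contact_force: [-1.3, 0.3, 1.8]
opening: -0.002
grasp_force: 0.9
```

Contact is beginning. I'll press another 5 mm.

```bash
python3 -m creep '0 0 0 0.001 0 0.0017 255;0 0 0 0.002 0 0.0035 255;0 0 0 0.0025 0 0.0043 255;0 0 0 0.0025 0 0.0043 255'; python3 -c "
from h import *
p=cloud(r.grab_frame('side'));print('cover max z',np.nanmax(p[120:300,330:470,2]))"
```

```text
clock: 4.7
eef_pos: [490.8, -49.2, 101.5]
tcp_rot: [-3.14, 0.521, 3.14]
contact_force: [-0.7, 1.1, 3.8]
opening: 0.001
grasp_force: 2.3
cover max z 188.06261626834487
```

```bash
python3 -m creep '0 0 0 0 0 -0.010 255;0 0 0 0 0 -0.020 255;0 0 0 -0.01 0 -0.035 200;0 0 0 -0.01 0 -0.035 110;0 0 0 -0.01 0 -0.035 85;0 0 0 -0.01 0 -0.035 85;0 0 0 -0.01 0 -0.035 85'; python3 - <<'E'
from h import *
f=r.grab_frame('side');save(f,'s2');p=cloud(f)
E
```

```text
clock: 5.62
eef_pos: [481.4, -49.1, 135.8]
tcp_rot: [-3.14, 0.519, 3.14]
contact_force: [0.5, -0.3, 0.2]
opening: 0.668
grasp_force: 0.0
```

View pics/s2.png

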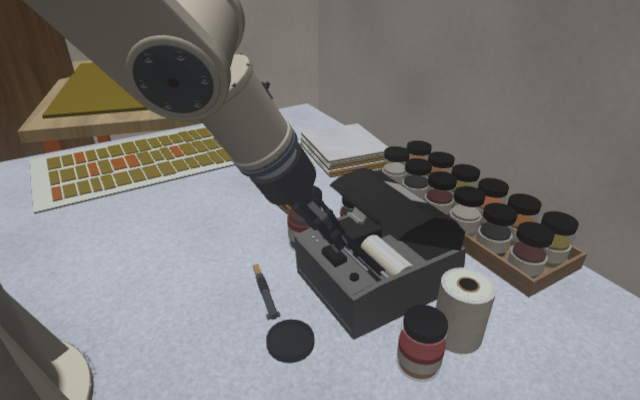

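The cover has sprung up to its half-open hold, with its lip near (345,185). The tab is free, and the old roll is visible at (385,255). The fingers are 57 mm apart, so they straddle the catch. I'll go under the lip and lift.

```bash
python3 -m creep '0 0 0 -0.015 0 0.008 85;0 0 0 -0.029 0 0.017 85;0 0 0 -0.039 0 0.019 85;0 0 0 -0.048 0 0.020 85;0 0 0 -0.061 0 0.013 85;0 0 0 -0.076 0 0.0065 85;0 0 0 -0.076 0 0.0065 85'; python3 - <<'E'
from h import *
s=r.sense();print(s['qpos'],s['eef_pos'])
f=r.grab_frame('side');save(f,'s3');cv2.imwrite('pics/s3c.png',cv2.resize(f['img'][130:330,230:480,::-1],None,fx=3,fy=3))
for t in(.8,.9,1,1.1,1.2,1.3,1.4,1.45):
    L=np.array([666-158*np.cos(t)+5.5,-49,98+158*np.sin(t)-31.5]);print(t,end=' ');row(L,30,s)
E
```

```text
clock: 6.55
eef_pos: [552.2, -49.3, 169.6]
tcp_rot: [-3.139, 0.522, 3.141]
contact_force: [-1.0, -0.3, -0.4]
opening: 0.666
grasp_force: 0.1
[-0.13009524  0.13345502  2.22150212  0.23041206  0.27441264 -1.90508055] [552.19252135 -49.34365076 169.56208788]
0.8 rotvec [-0.16 -0.06 -0.04] shift [-0.0131  0.0003 -0.0043]
0.9 rotvec [-0.16 -0.06 -0.04] shift [-0.0286  0.0003 -0.0074]
1 rotvec [-0.16 -0.06 -0.04] shift [-0.0443  0.0003 -0.009 ]
1.1 rotvec [-0.16 -0.06 -0.04] shift [-0.0601  0.0004 -0.0089]
1.2 rotvec [-0.16 -0.06 -0.04] shift [-0.0758  0.0004 -0.0073]
1.3 rotvec [-0.16 -0.06 -0.04] shift [-0.0913  0.0004 -0.0042]
1.4 rotvec [-0.16 -0.06 -0.04] shift [-0.1064  0.0004  0.0005]
1.45 rotvec [-0.16 -0.06 -0.04] shift [-0.1137  0.0004  0.0034]
```

View pics/s3c.png

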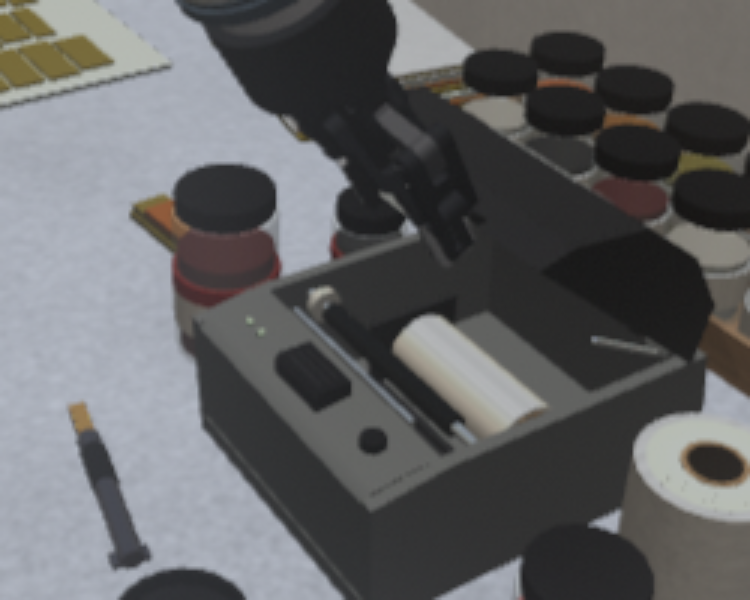

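The cover has risen with the fingers under its lip, whose contact point is near (460,215). The tab is up and nothing is disturbed, so I'll carry on along the arc.

```bash
python3 -m creep '0 0 0 -0.013 0 -0.004 85;0 0 0 -0.029 0 -0.007 85;0 0 0 -0.044 0 -0.009 85;0 0 0 -0.060 0 -0.009 85;0 0 0 -0.076 0 -0.007 85;0 0 0 -0.091 0 -0.004 85;0 0 0 -0.106 0 0 85;0 0 0 -0.114 0 0.003 85'; python3 -m creep '0 0 0 0 0 0 85;0 0 0 0 0 0 85'; python3 - <<'E'
from h import *
f=r.grab_frame('side');save(f,'s4');print(r.sense()['qpos'])
E
```

```text
clock: 7.6
eef_pos: [652.5, -49.4, 222.7]
tcp_rot: [-3.14, 0.521, 3.14]
contact_force: [-0.3, 0.2, -0.3]
opening: 0.666
grasp_force: 0.0
clock: 7.85
eef_pos: [650.7, -49.4, 222.0]
tcp_rot: [-3.14, 0.519, 3.14]
contact_force: [0.5, -0.8, -0.7]
opening: 0.661
grasp_force: 0.0
[-0.10364393  0.19778779  1.98373418  0.11346471  0.44535645 -1.76212289]
```

View pics/s4.png

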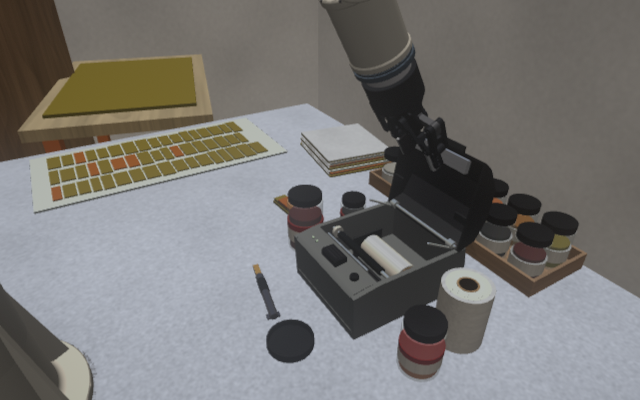

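The cover is almost upright (lip near (440,150)) and past its balance point. I'll retreat straight back, let it sink open and check.

```bash
python3 -m creep '0 0 0 0.013 0 -0.008 85;0 0 0 0.035 0 -0.020 85;0 0 0 0.070 0 -0.040 85;0 0 0 0.100 0 -0.080 85;0 0 0 0.120 0 -0.120 85;0 0 0 0.120 0 -0.120 85;0 0 0 0.120 0 -0.120 85;0 0 0 0.120 0 -0.120 85'
python3 -m creep '0 0 0 0 0 0 85;0 0 0 0 0 0 85;0 0 0 0 0 0 85;0 0 0 0 0 0 85;0 0 0 0 0 0 85;0 0 0 0 0 0 85;0 0 0 0 0 0 85;0 0 0 0 0 0 85'
python3 -m creep '0 0 0 0 0 0 85;0 0 0 0 0 0 85;0 0 0 0 0 0 85;0 0 0 0 0 0 85;0 0 0 0 0 0 85;0 0 0 0 0 0 85;0 0 0 0 0 0 85;0 0 0 0 0 0 85'
python3 - <<'E'
from h import *
def top(p):
    q=p.reshape(-1,3);q=q[(q[:,2]>225)&(abs(q[:,1]+49)<60)&(q[:,0]>620)&(q[:,0]<760)]
    k=q[q[:,2]>np.percentile(q[:,2],80)] if len(q) else q
    return k.mean(0).round(1) if len(k) else None,len(q)
for i in range(2):
    f=r.grab_frame('side');print(top(cloud(f)))
g=r.grab_frame('scene');print(top(cloud(g)))
a=np.load('side0.npz')['p'];print(r.sense()['clock'])
save(f,'s5');cv2.imwrite('pics/s5c.png',np.hstack([f['img'][:,280:600,::-1],g['img'][:,100:480,::-1]]))
E
```

```text
clock: 8.9
eef_pos: [487.7, -48.9, 266.3]
tcp_rot: [-3.14, 0.519, 3.14]
contact_force: [0.4, 0.2, -0.5]
opening: 0.667
grasp_force: 0.0
clock: 9.9
eef_pos: [487.6, -48.9, 267.1]
tcp_rot: [-3.14, 0.52, 3.14]
contact_force: [0.3, 0.6, -0.2]
opening: 0.67
grasp_force: 0.0
clock: 10.9
eef_pos: [487.5, -48.9, 267.1]
tcp_rot: [-3.14, 0.52, 3.14]
contact_force: [0.6, -0.2, 0.4]
opening: 0.665
grasp_force: 0.0
(array([687.9, -52. , 251.5]), 922)
(array([688. , -51.7, 251.5]), 922)
(array([691.8, -46.8, 251.4]), 1630)
11.05
```

View pics/s5c.png

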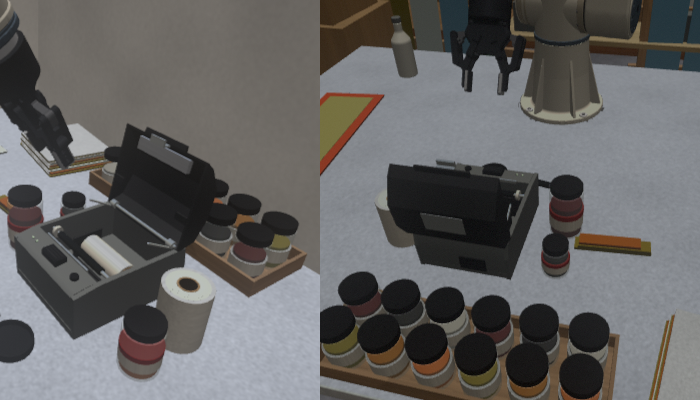

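The cover stands fully open and still: its lip is at about (690,251), and the stop predicts (694,253). The tab is up and everything else is in place.

```bash
python3 -c "
from rig import r
print(r.sign_off())"
```

```text
the job is handed in; nothing more can be done
None
```

The tab was pressed and released, the cover was swung up to its stop and stays open by itself, the last pictures show nothing else disturbed, and the job is handed in; sign-off returned no verdict.

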